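Put the sun block back in its slot

ROBOT

A 7-joint arm with a two-finger parallel gripper is mounted at the origin on the work surface. World frame = base frame: x ahead of the robot, y to its left, z up, the work surface at z = 0. Lengths are in mm, angles in rad, forces in N, time in s.
With the tool pointing down it reaches from about 400 to 875 mm from the base axis. Payload 4.4 kg.
Tool frame: the origin (TCP) lies between the finger pads; the fingertips stand 17 mm ahead of it and the grasp point (between the pads) lies 2 mm behind it; z points along the fingers, y is the line along which they close (so a half turn about z gives the same grasp; the last joint's range is limited). The gripper opens to 85 mm and grips with 20 to 120 N. Pads are 22 mm wide; open, the fingers measure 114 mm over their backs; the gripper's body (76 mm by 85 mm) begins 54 mm behind the grasp point. The pads swing forward as they close: fully open they stand 13 mm farther back than shut.
Start: joints at [1.151, 0.628, 0.038, 1.517, -0.027, 0.996, -0.02], TCP at [225.23, -609.745, 248.313] pointing down, gripper open.
Joint ranges: [-3.06, 3.06], [-0.37, 2.12], [-1.25, 1.32], [0.18, 2.47], [-1.1, 4.24], [0.23, 1.98], [-2.94, 2.94]. Speed limits (rad/s): [2.57, 2.57, 3.14, 3.14, 3.14, 3.14, 3.14].

INTERFACE

Orientations are given as [roll, pitch, yaw] about the fixed x, y, z axes, in that order (R = Rz(yaw) Ry(pitch) Rx(roll)).
In Python, from cell import sensors, get_image, ctrl gives the robot as it stands.
- The arm moves only by the tool send_rows, never from a script. Its argument "series" is a list of rows, each a list of 3 entries, a list of its own where there are three numbers: the finger opening in mm, from 0 to 85.4, then the shift along the world's x, y, z in units of 60 mm (1.0 is 60 mm), then the turn, a rotation vector about the world's x, y, z in units of 5 degrees (1.0 is 5 degrees). A call has 1 to 8 rows; each row shifts and turns the commanded pose from where the row before left it; what a row does not reach is not made up. A row lasts 1/8 s, in which the tool goes at most 62.5 mm and 10.7 degrees, less where a joint would pass 70% of its speed; a pose out of reach is approached as far as the arm can. A call is refused whole if a number of a shift passes 1 or a number of a turn 1, either way. A call with a gripper value outside its range is refused whole. The fingers move at their own pace and stop on an object; the grip force is fixed at half the most. Time passes only in rows, so rows that do not move let the fingers close. It gives the time, the measured TCP pose, the force, the opening and the grip force at its end, in the units of the state.
- sensors.read_state(): the state, without advancing time (a new reading comes with each control period).
- get_image(name): name is "side" or "top"; returns a dict with "img" (480x640x3 uint8, red, green, blue), "depth" (480x640 float32, mm along the optical axis (not along the pixel's ray), 0 where there is no reading), "vfov" (degrees; the focal length in pixels is half the picture's height over the tangent of half this angle, whatever the lens; pixels are square), "cx", "cy" (the principal point, pixels), "world_to_cam" (4x4, takes a point from world to camera coordinates). Camera axes: x right, y down, z forward; pixel columns grow to the right and rows downward; lengths in mm; the calibration is good to about 2 mm. A picture is of the moment at which its call begins.
- ctrl.finish_job(): hands the job in; it is judged then, once.
The state is a dict: "clock": time; "qpos": joint angles; "qd": joint speeds; "tau": joint torques, N m; "eef_pos": TCP position; "tool_rot": TCP orientation; "force": force on the tool from outside, world axes, zero at the start; "torque": the same for the moment, N m; "width": finger opening in mm; "gripper_force": force on a finger pad.
Only numpy, scipy, OpenCV 4.12 (cv2) and the standard library are available. Lean on these libraries where they do the work, as an engineer would, in place of code of your own. Each camera call takes 0.05 s, during which the arm holds its last target. There are 200 camera calls.

TASK

The sun has been printed: put the cleaned sun block away endwise in the slot of the leaning rack that carries the sun label, standing fully home on the slot's floor, and let go. The tree block is still in use: leave it, the stored blocks and everything else on the bench where they are, and seat the block by feel, without forcing it.

Things in the scene. Friction and masses are not known exactly. Their poses are not given: they have to be found in the camera images.
- sun_block: Relief-printing block 95 x 60 x 23 mm, 0.08 to 0.15 kg: pale wood, grey-brown lino face with a dark sun (disc, eight pointed rays). Starts flat on the table, design up. Origin: centre of its underside (plain wood face); x along the 95 mm length, y along the 60 mm width, z through the thickness to the design. Square edges; either end may go in first, the design may face either way along the row.
- sun_block_center (a point): The middle of the sun block: on its z axis, 11.5 mm from each large face.
- label_sun: Square 46 mm paper label printed with the sun, in a 50 mm brass frame, face up on the level ledge along the back of the rack, straight behind the slot it names. Origin under its middle; x away from the robot across the ledge, y along the row of slots, z up. Fixed.
- sun_slot_mouth (a point): Middle of the mouth of the slot behind which the sun label lies; axes those of the label. The slot is a pocket 26 mm wide along the label's y, 63 mm the other way, 45 mm deep, floor closed, mouth bevelled 2 mm. It leans 30 degrees to the robot: in the label's frame the way in is (0.5, 0, -0.866) and the 63 mm side runs along (0.866, 0, 0.5). A block put in endwise stands 50 mm out.
- sun_slot_home (a point): Where the middle of the sun block is when the block is fully home, endwise on the slot's floor: 2.5 mm out of the mouth along the slot's axis. Axes those of the label.
- rack: Fixed wooden rack, 314 mm long, 133 mm deep, 104 mm high: five equal slots in a row 54 mm apart, their sloping top facing up and to the robot (its middle 82 mm high), label ledge behind. Origin on the table under the middle slot's mouth, x away from the robot, y along the row. The order of the labels varies. The sun's and the tree's slots start empty; in the others blocks stand 50 mm out.
- tree_block: Another block of the same make and size, with a tree (three stacked triangles on a trunk), lying flat on the table, design up; it is still in use. Origin and axes as for the sun block.
- label_tree: Label like the sun's, with the tree, behind the other empty slot, kept for the tree block. Origin and axes as for the sun label.
- label_fish: Label with the fish; its slot holds the fish block.
- label_boat: Label with the boat; its slot holds the boat block.
- label_house: Label with the house; its slot holds the house block.
- fish_block: The fish block, same make and size, stored in the fish slot. Origin at the block's middle; its body axes are those of the rack, not of the leaning block.
- boat_block: The boat block, same make and size, stored in the boat slot. Origin at the block's middle; its body axes are those of the rack, not of the leaning block.
- house_block: The house block, same make and size, stored in the house slot. Origin at the block's middle; its body axes are those of the rack, not of the leaning block.
- ink_bottle: Amber glass ink bottle standing on the table, 64 mm across, 165 mm high; origin at the centre of its base.
- brayer: Hand ink roller lying on the table: black roller 100 x 36 mm, wooden handle to 138 mm behind it, 37 mm high; origin on the table under the roller's middle, handle along its -x.
- pencil: Black pencil 165 + 18 mm long, 7 mm thick, lying on the table; origin under its middle, x along it.
- baren: Round black burnishing pad 108 mm across with a wooden strap handle, 30 mm high; origin at the centre of its base.
- ink_jar: Small glass ink jar with a white cap, 54 mm across, 52 mm high; origin at the centre of its base.
- gouge: Short lino gouge lying on the table, about 120 mm long, 28 mm high at its mushroom-shaped wooden handle; origin on the table near its middle, blade along its x.
- brush: Flat brush 200 mm long and 42 mm wide, lying on the table, 20 mm high; origin under its middle, x towards the bristles.
Mind the look-alikes: they are no part of the job. What is shaped like the sun_block but pink is not meant.

How it is judged (in metres and radians):
At the end, for the whole second after the job is handed in: The sun block stands endwise in the slot behind which the sun label lies, its middle within 5 mm of the fully-home point and its length within 7 degrees of the slot's 30 degree lean, resting on the rack, still and released (distance between sun_block_center and sun_slot_home below 0.005 m and (angle between sun_block's own x axis and vertical between 0.403599 and 0.643599 rad or angle between sun_block's own x axis and vertical between 2.49799 and 2.73799 rad) and linear speed of sun_block below 0.01 m/s and angular speed of sun_block below 0.1 rad/s and contact force between sun_block and rack above 0.1 N); the robot touches nothing.
It fails at once if a stored block is shifted in its slot by more than 12 mm (distance of any of fish_block, boat_block, house_block from where it was at the start of the episode above 0.012 m).
It fails at once if the tree block or another thing on the bench is moved by more than 25 mm (distance of any of tree_block, ink_bottle, brayer, pencil, baren, ink_jar, gouge, brush from where it was at the start of the episode above 0.025 m).
It fails at once if the ink bottle or the ink jar is tipped over (angle between any of ink_bottle, ink_jar's own z axis and vertical above 0.5 rad).
It fails at once if the sun block is forced against the rack with more than 80 N (contact force between sun_block and rack above 80 N).
It also fails if it takes over 67 s, if anything falls off the work surface, if the arm or the gripper's body presses on something with over 40 N, if the wrist force passes 120 N, or if a joint passes its speed limit or range.

## Working session

There is one attempt and no reset: what is moved stays moved. The work goes in short steps, Python scripts to look and compute and a tool call to move; the robot and the scene stay as the last step left them, time stands still between calls to the robot, and variables do not carry over. Pictures are saved under pics/ and viewed, at most 10 in all, crops included, and the job is handed in when it is done.

Besides the shell and the picture viewer there is one more tool, called as a command line: name --argument value ..., lists and objects as JSON in quotes. send_rows: Moves the arm, as the interface text tells. Its arguments: {"type":"object","properties":{"series":{"type":"array"}},"required":["series"]}

```bash
mkdir -p pics; cat > h.py <<'E'
import numpy as np, cv2
from cell import sensors, get_image, ctrl
def grab(n):
    d=get_image(n); np.savez('/tmp/%s.npz'%n,**{k:np.asarray(v) for k,v in d.items()}); return d
def load(n): return dict(np.load('/tmp/%s.npz'%n))
def f(d): return 240/np.tan(np.radians(float(d['vfov']))/2)
def ray(d,u,v):
    M=d['world_to_cam'];R=M[:3,:3];o=-R.T@M[:3,3]
    return o,R.T@np.array([(u-d['cx'])/f(d),(v-d['cy'])/f(d),1.])
def onz(d,u,v,z):
    o,r=ray(d,u,v); return o+r*(z-o[2])/r[2]
def dep(d,u,v):
    o,r=ray(d,u,v); return o+r*d['depth'][int(round(v)),int(round(u))]
def cloud(d):
    v,u=np.mgrid[:480,:640];M=d['world_to_cam'];R=M[:3,:3]
    c=np.stack([(u-d['cx'])/f(d),(v-d['cy'])/f(d),np.ones_like(u,float)],-1)*d['depth'][...,None]
    return (c-M[:3,3])@R
def proj(d,p):
    c=d['world_to_cam']@np.append(p,1); return c[0]/c[2]*f(d)+d['cx'],c[1]/c[2]*f(d)+d['cy']
E
python3 - <<'E'
from h import *
for n in('top','side'):
    d=grab(n); cv2.imwrite(f'pics/{n}0.png',d['img'][...,::-1]); print(n,d['vfov'],d['cx'],d['cy'],np.round(d['world_to_cam'],3).tolist())
print(sensors.read_state())
E
```

```text
top 47.98248922021041 317.05556883625457 238.38920623164276 [[0.008, -1.0, 0.004, -101.455], [-0.996, -0.009, -0.089, 450.789], [0.089, -0.003, -0.996, 1372.354], [0.0, 0.0, 0.0, 1.0]]
side 44.428854392472545 317.05756480742053 233.93678379502896 [[0.861, -0.508, -0.019, -450.163], [-0.292, -0.464, -0.836, 177.726], [0.416, 0.726, -0.548, 1466.524], [0.0, 0.0, 0.0, 1.0]]
{'clock': 0.1, 'qpos': array([ 1.15119458,  0.62928239,  0.03845284,  1.51825559, -0.02699812,
        0.99630925, -0.02000743]), 'qd': array([-0.0013564 , -0.00273707,  0.00018145, -0.00226149,  0.00105174,
       -0.00142464,  0.00011294]), 'tau': array([ 4.13586458e-03, -5.64524066e+01,  1.23097077e+00, -1.93969899e+01,
        1.14084111e-02,  5.40619396e-03,  3.39804626e-05]), 'eef_pos': array([ 225.04377004, -609.23428453,  247.46650553]), 'tool_rot': array([-3.13985646e+00,  2.52609208e-05,  3.53789100e-01]), 'force': array([-0.77947568, -1.02773158, -0.23386054]), 'torque': array([ 0.03851332, -0.01242081,  0.00729018]), 'gripper_force': 0.0, 'width': 85.38140575438932}
```

View pics/top0.png

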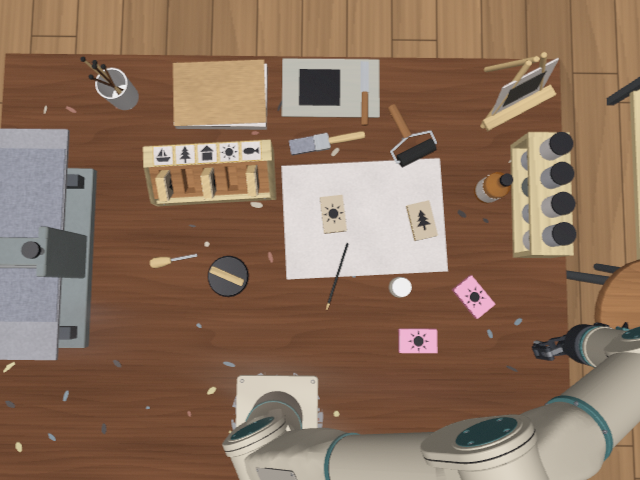

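View pics/side0.png

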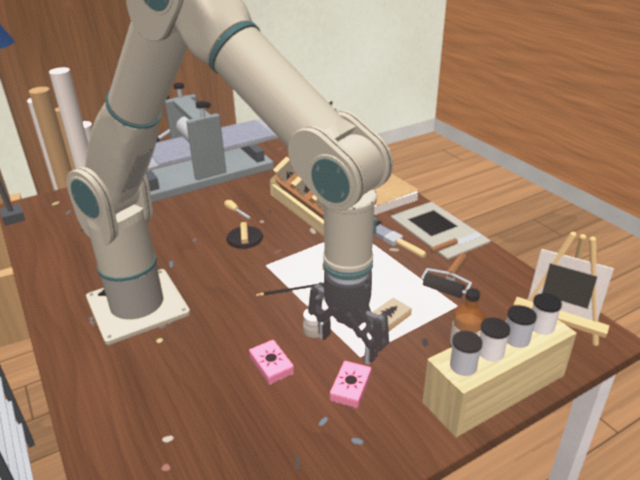

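The top view shows the sun block at about (333,213) on the white paper, with the tree block at (422,220). The rack labels run left to right boat, tree, house, sun (229,152), fish, and the sun slot at about (232,180) is empty. Next I'll measure positions.

```bash
python3 - <<'E'
from h import *
d=load('top');im=d['img'];P=cloud(d)
hsv=cv2.cvtColor(im,cv2.COLOR_RGB2HSV)
# sun block: raised above table in the region
z=P[...,2]
print('table z',np.median(z[220:240,360:390]))
m=np.zeros((480,640),np.uint8);m[170:250,290:365]=((z>12)&(z<40))[170:250,290:365]
c=max(cv2.findContours(m,0,2)[0],key=cv2.contourArea)
m2=np.zeros_like(m);m2[170:250,290:365]=(hsv[...,1]>45)[170:250,290:365]
c2=max(cv2.findContours(m2,0,2)[0],key=cv2.contourArea)
print('z med',np.median(z[m>0]))
for cc in(c,c2):
    w=np.array([onz(d,*p[0],23)[:2] for p in cc],np.float32); print(cv2.minAreaRect(w))
# labels: dark prints
R=slice(140,166)
lab=np.zeros_like(m);lab[140:168,148:268]=(im.max(2)<75)[140:168,148:268]
lab=cv2.morphologyEx(lab,cv2.MORPH_CLOSE,np.ones((3,3)))
n,l,s,ce=cv2.connectedComponentsWithStats(lab)
for i in range(1,n):
    if s[i,4]>25: 
        x,y,w,h,a=s[i]; print(s[i],np.round(ce[i],1),onz(d,*ce[i],104).round(1),'bbox',onz(d,x+w/2-.5,y+h/2-.5,104).round(1),'dep',dep(d,*ce[i]).round(1))
cr=cv2.resize(im[130:215,135:285],None,fx=5,fy=5,interpolation=2);cv2.imwrite('pics/rack.png',cr[...,::-1])
E
```

```text
table z 1.0481638018887813
z med 23.58902602725956
((516.2303466796875, -139.15040588378906), (95.64640808105469, 59.96036148071289), 6.971595764160156)
((471.2500915527344, -154.18057250976562), (2.566479206085205, 20.819721221923828), 8.674227714538574)
[202 146  10  13  72] [206.4 153.5] [651.4 176.6 104. ] bbox [655.1 176.4 104. ] dep [650.1 175.4 109.5]
[182 148   7  10  42] [184.7 153.5] [650.8 229.9 104. ] bbox [653.3 229.2 104. ] dep [650.4 229.4 105.9]
[226 148   6   7  34] [228.5 151.3] [657.4 122.4 104. ] bbox [658.1 122.4 104. ] dep [657.8 122.7 102.1]
[244 148  14   5  48] [249.6 150.1] [660.7  70.6 104. ] bbox [661.1  68.3 104. ] dep [660.7  70.6 104. ]
```

View pics/rack.png

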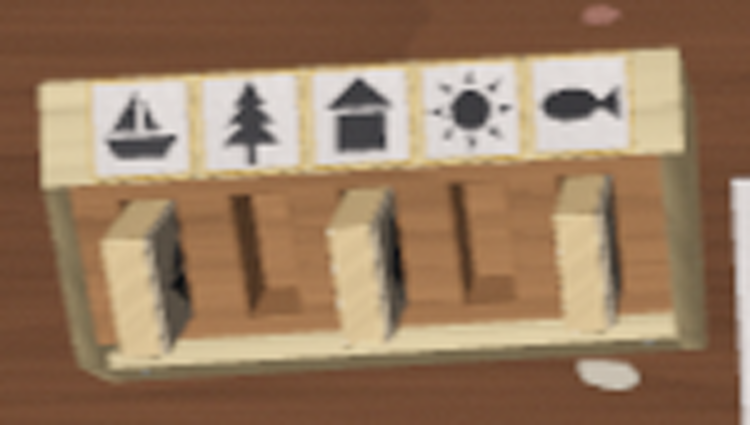

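The crop confirms the sun label is fourth from the left, with its empty slot directly below at crop (480,245), between the house and fish blocks. Now the rack pose in detail.

```bash
python3 - <<'E'
from h import *
d=load('top');im=d['img'];P=cloud(d);hsv=cv2.cvtColor(im,cv2.COLOR_RGB2HSV)
# white labels incl. print
m=np.zeros((480,640),np.uint8);m[138:170,145:275]=((hsv[...,1]<40))[138:170,145:275]
m=cv2.morphologyEx(m,cv2.MORPH_CLOSE,np.ones((3,3)))
n,l,s,ce=cv2.connectedComponentsWithStats(m);L=[]
for i in range(1,n):
    if s[i,4]>150:
        c=max(cv2.findContours((l==i).astype(np.uint8),0,2)[0],key=cv2.contourArea)
        w=np.array([onz(d,*p[0],104)[:2] for p in c],np.float32);r=cv2.minAreaRect(w);L.append(r[0]);print(s[i],np.round(r[0],1),np.round(r[1],1),round(r[2],1))
L=np.array(sorted(L,key=lambda a:-a[1]))
reg=P[138:168,150:270].reshape(-1,3);print('ledge z',np.median(reg[(abs(reg[:,2]-104)<8),2]))
p=np.polyfit(L[:,1],L[:,0],1);psi=-np.arctan(p[0]);print('yaw deg',np.degrees(psi))
# slope points, in rack axes relative to sun label estimate
sun=L[3] if len(L)==5 else None;print(L)
ex=np.array([np.cos(psi),np.sin(psi)]);ey=np.array([-ex[1],ex[0]])
if sun is not None:
    q=P.reshape(-1,3);rel=q[:,:2]-sun;a=rel@ex;b=rel@ey;z=q[:,2]
    for b0 in(-27,27,-13,13,0):
        print('row off',b0)
        for a0 in range(-115,30,6):
            k=(abs(b-b0)<2.5)&(abs(a-a0)<3)&(z>-20)
            if k.any():print((a0,round(float(np.median(z[k])))),end=' ')
        print()
E
```

```text
[220 143  19  19 335] [655.9 121.1] [45.1 44.3] 1.4
[242 142  19  18 333] [659.9  67.1] [42.6 44.7] 0.5
[176 145  19  19 337] [649.5 229. ] [45.1 44.2] 1.8
[198 144  19  19 337] [652.7 175.1] [45.1 44.2] 1.6
[154 146  19  19 338] [646.3 283. ] [45.2 44.2] 2.0
ledge z 105.1258661694412
yaw deg 3.5665443947451876
[[646.25445557 282.9670105 ]
 [649.53167725 229.04589844]
 [652.7401123  175.08851624]
 [655.86169434 121.0915451 ]
 [659.90686035  67.12416077]]
row off -27
(-115, 0) (-109, 1) (-103, 41) (-97, 64) (-91, 37) (-85, 70) (-79, 72) (-73, 77) (-67, 82) (-61, 84) (-55, 86) (-49, 91) (-43, 94) (-37, 95) (-31, 100) (-25, 105) (-19, 103) (-13, 105) (-7, 105) (-1, 106) (5, 107) (11, 105) (17, 104) (23, 103) (29, 103) 
row off 27
(-115, 2) (-109, 26) (-103, 44) (-97, 66) (-91, 64) (-85, 69) (-79, 72) (-73, 75) (-67, 83) (-61, 80) (-55, 86) (-49, 92) (-43, 93) (-37, 96) (-31, 99) (-25, 101) (-19, 102) (-13, 105) (-7, 101) (-1, 103) (5, 108) (11, 104) (17, 103) (23, 106) 
row off -13
(-115, -6) (-109, 5) (-103, 43) (-97, 64) (-91, 61) (-85, 58) (-79, 60) (-73, 76) (-61, 85) (-55, 86) (-49, 87) (-43, 92) (-37, 97) (-31, 100) (-25, 104) (-19, 106) (-13, 108) (-7, 108) (-1, 106) (5, 105) (11, 106) (17, 103) (23, 106) 
row off 13
(-115, -3) (-109, 15) (-103, 42) (-97, 60) (-91, 62) (-85, 63) (-79, 68) (-73, 59) (-67, 68) (-61, 59) (-55, 69) (-49, 82) (-43, 61) (-37, 82) (-31, 91) (-25, 103) (-19, 108) (-13, 105) (-7, 105) (-1, 107) (5, 104) (11, 108) (17, 108) (23, 106) 
row off 0
(-115, -1) (-109, 19) (-103, 40) (-97, 63) (-91, 9) (-85, 61) (-79, 48) (-73, 41) (-67, 30) (-61, 32) (-55, 34) (-49, 38) (-43, 42) (-37, 46) (-31, 57) (-25, 103) (-19, 107) (-13, 107) (-7, 108) (-1, 107) (5, 107) (11, 109) (17, 105) (23, 106)
```

```bash
cat >> h.py <<'E'
PSI=np.radians(3.57);EX=np.array([np.cos(PSI),np.sin(PSI),0]);EY=np.array([-EX[1],EX[0],0]);EZ=np.array([0,0,1.])
LAB=np.array([656.3,121.1,104.]);A0=-63
S=.866*EX+.5*EZ; IN=.5*EX-.866*EZ
MOUTH=LAB+A0*EX;MOUTH[2]=82
E
python3 - <<'E'
from h import *
d=load('top');g=cv2.cvtColor(d['img'],cv2.COLOR_RGB2GRAY).astype(np.float32)
def s(t,b):
    u,v=proj(d,MOUTH+t*S+b*EY);return float(cv2.getRectSubPix(g,(1,1),(u,v))[0,0])
print(MOUTH)
for b in(-8,-4,0): print('along slope b',b,[(t,int(s(t,b))) for t in range(-46,48,3)])
for t in(-15,0,15): print('along row t',t,[(b,int(s(t,b))) for b in range(-24,25,2)])
E
```

```text
[593.42225347 117.17711944  82.        ]
along slope b -8 [(-46, 202), (-43, 191), (-40, 161), (-37, 132), (-34, 126), (-31, 117), (-28, 104), (-25, 104), (-22, 104), (-19, 106), (-16, 117), (-13, 134), (-10, 134), (-7, 134), (-4, 132), (-1, 131), (2, 130), (5, 132), (8, 131), (11, 127), (14, 124), (17, 126), (20, 133), (23, 133), (26, 130), (29, 128), (32, 123), (35, 123), (38, 123), (41, 133), (44, 164), (47, 203)]
along slope b -4 [(-46, 202), (-43, 194), (-40, 164), (-37, 132), (-34, 126), (-31, 116), (-28, 104), (-25, 103), (-22, 105), (-19, 106), (-16, 114), (-13, 134), (-10, 133), (-7, 134), (-4, 132), (-1, 131), (2, 129), (5, 131), (8, 131), (11, 126), (14, 124), (17, 127), (20, 134), (23, 133), (26, 130), (29, 128), (32, 121), (35, 124), (38, 122), (41, 130), (44, 166), (47, 202)]
along slope b 0 [(-46, 199), (-43, 195), (-40, 163), (-37, 132), (-34, 126), (-31, 117), (-28, 104), (-25, 104), (-22, 105), (-19, 106), (-16, 114), (-13, 134), (-10, 134), (-7, 133), (-4, 132), (-1, 131), (2, 128), (5, 130), (8, 131), (11, 127), (14, 124), (17, 127), (20, 134), (23, 134), (26, 130
[... 252 characters left out ...]
23), (4, 118), (6, 103), (8, 80), (10, 62), (12, 78), (14, 101), (16, 120), (18, 127), (20, 127), (22, 127), (24, 128)]
along row t 0 [(-24, 126), (-22, 125), (-20, 125), (-18, 125), (-16, 125), (-14, 126), (-12, 130), (-10, 131), (-8, 131), (-6, 131), (-4, 130), (-2, 130), (0, 130), (2, 130), (4, 126), (6, 108), (8, 78), (10, 64), (12, 75), (14, 101), (16, 122), (18, 127), (20, 128), (22, 128), (24, 128)]
along row t 15 [(-24, 125), (-22, 125), (-20, 125), (-18, 126), (-16, 124), (-14, 123), (-12, 124), (-10, 125), (-8, 124), (-6, 124), (-4, 124), (-2, 123), (0, 123), (2, 123), (4, 122), (6, 103), (8, 77), (10, 64), (12, 74), (14, 101), (16, 118), (18, 126), (20, 128), (22, 129), (24, 129)]
```

```bash
cat >> h.py <<'E'
from scipy.spatial.transform import Rotation as Ro
E=np.radians(45);B=np.radians(6.97);LB=np.array([np.cos(B),np.sin(B),0])
BC=np.array([516.2,-139.2,0.]);PB=-38.;HB=19.
def frame(a,y): return Ro.from_matrix(np.column_stack([np.cross(y,a),y,a]))
AG=np.cos(E)*LB-np.sin(E)*EZ; RG=frame(AG,np.cross(EZ,LB)); TG=BC+PB*LB+HB*EZ
AF=np.cos(E)*IN+np.sin(E)*EY; RF=frame(AF,S)
def TF(out,dn=0,ds=0): # TCP for block 'out' mm short of home
    return MOUTH-IN*(2.5+out)+PB*IN-EY*(HB-11.5)+dn*EY+ds*S
def go(T,R,s=None):
    s=s or sensors.read_state();c=Ro.from_euler('xyz',s['tool_rot'])
    rv=np.degrees((R*c.inv()).as_rotvec())/5;dp=(T-s['eef_pos'])/60
    print('pos',s['eef_pos'].round(1),'tgt',np.round(T,1),'shift',dp.round(3),'turn',rv.round(3),'F',np.round(s['force'],1),'w',round(s['width'],1),'t',s['clock'],'q',s['qpos'].round(2))
E
python3 - <<'E'
from h import *
print(AG,AF,TG,TF(0)); T=TG-110*AG+[0,0,60]
go(T,RG)
print((RF*RG.inv()).as_rotvec()*180/np.pi/5, TF(100)-TG)
E
```

```text
[ 0.70188114  0.08580715 -0.70710678] [ 0.30883722  0.72774966 -0.61235447] [ 478.4808266  -143.81128597   19.        ] [573.67855882 108.43074753 117.073     ]
pos [ 225.  -609.2  247.5] tgt [ 401.3 -153.3  156.8] shift [ 2.937  7.6   -1.511] turn [-12.543  -3.067  30.966] F [-0.8 -1.  -0.2] w 85.4 t 0.1 q [ 1.15  0.63  0.04  1.52 -0.03  1.   -0.02]
[15.32623128 10.83945051 -9.86390147] [ 45.29475879 249.12863623 184.673     ]
```

send_rows --series '[[85,[0.09,0.24,0],[-0.39,-0.1,0.97]],[85,[0.09,0.24,0],[-0.39,-0.1,0.97]],[85,[0.09,0.24,0],[-0.39,-0.1,0.97]],[85,[0.09,0.24,0],[-0.39,-0.1,0.97]],[85,[0.09,0.24,0],[-0.39,-0.1,0.97]],[85,[0.09,0.24,0],[-0.39,-0.1,0.97]],[85,[0.09,0.24,0],[-0.39,-0.1,0.97]],[85,[0.09,0.24,0],[-0.39,-0.1,0.97]]]'

```text
clock: 1.1
eef_pos: [268.5, -493.7, 248.0]
tool_rot: [2.891, 0.118, 1.024]
force: [0.4, 0.9, -0.2]
width: 84.7
gripper_force: 0.0
```

send_rows --series '[[85,[0.09,0.24,0],[-0.39,-0.1,0.97]],[85,[0.09,0.24,0],[-0.39,-0.1,0.97]],[85,[0.09,0.24,0],[-0.39,-0.1,0.97]],[85,[0.09,0.24,0],[-0.39,-0.1,0.97]],[85,[0.09,0.24,0],[-0.39,-0.1,0.97]],[85,[0.09,0.24,0],[-0.39,-0.1,0.97]],[85,[0.09,0.24,0],[-0.39,-0.1,0.97]],[85,[0.09,0.24,0],[-0.39,-0.1,0.97]]]'

```text
clock: 2.1
eef_pos: [305.8, -386.1, 245.1]
tool_rot: [2.777, 0.336, 1.626]
force: [0.5, 0.1, -0.7]
width: 85.0
gripper_force: 0.0
```

send_rows --series '[[85,[0.09,0.24,0],[-0.39,-0.1,0.97]],[85,[0.09,0.24,0],[-0.39,-0.1,0.97]],[85,[0.09,0.24,0],[-0.39,-0.1,0.97]],[85,[0.09,0.24,0],[-0.39,-0.1,0.97]],[85,[0.09,0.24,0],[-0.39,-0.1,0.97]],[85,[0.09,0.24,0],[-0.39,-0.1,0.97]],[85,[0.09,0.24,0],[-0.39,-0.1,0.97]],[85,[0.09,0.24,0],[-0.39,-0.1,0.97]]]'

```text
clock: 3.1
eef_pos: [363.3, -291.5, 261.0]
tool_rot: [2.832, 0.583, 2.34]
force: [-1.0, 0.6, -0.5]
width: 85.2
gripper_force: 0.0
```

```bash
python3 - <<'E'
from h import *
go(TG-110*AG+[0,0,60],RG)
E
```

```text
pos [ 363.3 -291.5  261. ] tgt [ 401.3 -153.3  156.8] shift [ 0.633  2.304 -1.737] turn [-3.433 -1.278  8.243] F [-1.   0.6 -0.5] w 85.2 t 3.1 q [ 1.76  0.48 -1.25  2.47  2.13  0.24 -0.52]
```

```bash
cat >> h.py <<'E'
LB=-LB;AG=np.cos(E)*LB-np.sin(E)*EZ; RG=frame(AG,np.cross(EZ,LB)); TG=BC+PB*LB+HB*EZ
E
python3 - <<'E'
from h import *
rad=np.array([.894,-.447,0])
T=np.array([520,-200,300.]); go(T,frame(-EZ,rad))
T2=TG-110*AG+[0,0,80];print('then',T2,(T2-T)/60,(RG*frame(-EZ,rad).inv()).as_rotvec()*180/np.pi/5)
print(AG,TG,(RF*RG.inv()).as_rotvec()*180/np.pi/5, TF(100)-TG)
E
```

```text
pos [ 363.3 -291.5  261. ] tgt [ 520. -200.  300.] shift [2.612 1.525 0.65 ] turn [  6.472   4.744 -14.628] F [-1.   0.6 -0.5] w 85.2 t 3.1 q [ 1.76  0.48 -1.25  2.47  2.13  0.24 -0.52]
then [ 631.12609871 -125.14992788  176.78174593] [ 1.85210165  1.2475012  -2.05363757] [ -5.39475652   7.64685374 -10.68759174]
[-0.70188114 -0.08580715 -0.70710678] [ 553.9191734  -134.58871403   19.        ] [ 11.99539201 -16.96065239  17.67455979] [-30.143588   239.90606429 184.673     ]
```

send_rows --series '[[85,[0.16,0.1,0.04],[0.4,0.3,-0.91]],[85,[0.16,0.1,0.04],[0.4,0.3,-0.91]],[85,[0.16,0.1,0.04],[0.4,0.3,-0.91]],[85,[0.16,0.1,0.04],[0.4,0.3,-0.91]],[85,[0.16,0.1,0.04],[0.4,0.3,-0.91]],[85,[0.16,0.1,0.04],[0.4,0.3,-0.91]],[85,[0.16,0.1,0.04],[0.4,0.3,-0.91]],[85,[0.16,0.1,0.04],[0.4,0.3,-0.91]]]'

```text
clock: 4.1
eef_pos: [440.0, -243.4, 280.1]
tool_rot: [2.901, 0.243, 1.721]
force: [0.2, -0.8, -0.6]
width: 85.0
gripper_force: 0.0
```

send_rows --series '[[85,[0.16,0.1,0.04],[0.4,0.3,-0.91]],[85,[0.16,0.1,0.04],[0.4,0.3,-0.91]],[85,[0.16,0.1,0.04],[0.4,0.3,-0.91]],[85,[0.16,0.1,0.04],[0.4,0.3,-0.91]],[85,[0.16,0.1,0.04],[0.4,0.3,-0.91]],[85,[0.16,0.1,0.04],[0.4,0.3,-0.91]],[85,[0.16,0.1,0.04],[0.4,0.3,-0.91]],[85,[0.16,0.1,0.04],[0.4,0.3,-0.91]]]'

```text
clock: 5.1
eef_pos: [516.9, -195.6, 299.2]
tool_rot: [-3.135, 0.003, 1.11]
force: [0.0, -0.2, 0.9]
width: 84.8
gripper_force: 0.0
```

```bash
python3 - <<'E'
from h import *
go(TG-110*AG+[0,0,80],RG)
E
```

```text
pos [ 516.9 -195.6  299.2] tgt [ 631.1 -125.1  176.8] shift [ 1.903  1.174 -2.039] turn [ -5.444   7.564 -10.697] F [ 0.  -0.2  0.9] w 84.8 t 5.1 q [ 0.91  0.59 -0.96  1.7   0.52  1.14 -0.66]
```

send_rows --series '[[85,[0.16,0.1,-0.1],[-0.45,0.63,-0.89]],[85,[0.16,0.1,-0.1],[-0.45,0.63,-0.89]],[85,[0.16,0.1,-0.1],[-0.45,0.63,-0.89]],[85,[0.16,0.1,-0.1],[-0.45,0.63,-0.89]],[85,[0.16,0.1,-0.1],[-0.45,0.63,-0.89]],[85,[0.16,0.1,-0.1],[-0.45,0.63,-0.89]],[85,[0.16,0.1,-0.2],[-0.45,0.63,-0.89]],[85,[0.16,0.1,-0.2],[-0.45,0.63,-0.89]]]'

```text
clock: 6.1
eef_pos: [593.9, -147.4, 238.7]
tool_rot: [-3.036, 0.529, 0.501]
force: [0.5, -0.0, 0.1]
width: 85.2
gripper_force: 0.0
```

send_rows --series '[[85,[0.16,0.1,-0.26],[-0.45,0.63,-0.89]],[85,[0.16,0.1,-0.26],[-0.45,0.63,-0.89]],[85,[0.16,0.1,-0.26],[-0.45,0.63,-0.89]],[85,[0.16,0.1,-0.26],[-0.45,0.63,-0.89]]]'

```text
clock: 6.6
eef_pos: [630.6, -123.5, 175.2]
tool_rot: [-3.125, 0.784, 0.14]
force: [-0.5, -1.3, -1.7]
width: 85.1
gripper_force: 0.0
```

```bash
python3 - <<'E'
from h import *
go(TG-50*AG,RG)
E
```

```text
pos [ 630.6 -123.5  175.2] tgt [ 589.  -130.3   54.4] shift [-0.692 -0.113 -2.014] turn [-0.133 -0.002 -0.078] F [-0.5 -1.3 -1.7] w 85.1 t 6.6 q [ 0.14  1.17 -0.19  0.78  0.27  1.98 -1.44]
```

send_rows --series '[[85,[-0.11,-0.02,-0.33],[-0.02,0,-0.01]],[85,[-0.11,-0.02,-0.33],[-0.02,0,-0.01]],[85,[-0.12,-0.02,-0.34],[-0.02,0,-0.01]],[85,[-0.12,-0.02,-0.34],[-0.02,0,-0.01]],[85,[-0.12,-0.02,-0.34],[-0.02,0,-0.02]],[85,[-0.11,-0.02,-0.33],[-0.02,0,-0.02]],[85,[0,0,0],[0,0,0]],[85,[0,0,0],[0,0,0]]]'

```text
clock: 7.6
eef_pos: [589.9, -131.6, 57.6]
tool_rot: [3.136, 0.782, 0.119]
force: [0.0, 0.1, 1.0]
width: 85.0
gripper_force: 0.0
```

```bash
python3 - <<'E'
from h import *
go(TG,RG)
d=grab('side')
u,v=map(int,proj(d,BC)); cr=d['img'][max(0,v-90):v+60,max(0,u-100):u+100]
cv2.imwrite('pics/side1.png',cv2.resize(cr,None,fx=4,fy=4,interpolation=2)[...,::-1]);print(u,v)
E
```

```text
pos [ 589.9 -131.6   57.6] tgt [ 553.9 -134.6   19. ] shift [-0.6   -0.05  -0.644] turn [ 0.037  0.047 -0.017] F [0.  0.1 1. ] w 85.0 t 7.6 q [ 0.16  1.23 -0.19  1.    0.29  1.71 -1.5 ]
341 267
```

View pics/side1.png

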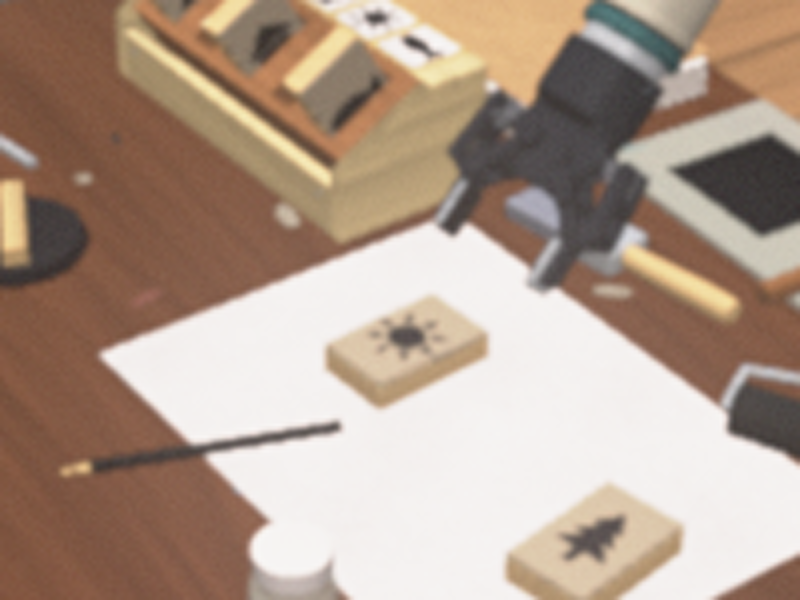

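The side view shows the open fingers on the far side of the sun block (crop 410,345), straddling its width and clear of the brush and rack. Moving in and closing.

send_rows --series '[[85,[-0.12,-0.01,-0.13],[0.01,0.01,0]],[85,[-0.12,-0.01,-0.13],[0.01,0.01,0]],[85,[-0.12,-0.01,-0.13],[0.01,0.01,0]],[85,[-0.12,-0.01,-0.13],[0.01,0.01,0]],[85,[-0.12,-0.01,-0.12],[0,0,0]],[85,[0,0,0],[0,0,0]],[85,[0,0,0],[0,0,0]]]'

```text
clock: 8.52
eef_pos: [553.8, -134.6, 19.0]
tool_rot: [-3.141, 0.785, 0.123]
force: [0.1, 0.6, 1.1]
width: 85.2
gripper_force: 0.0
```

```bash
python3 - <<'E'
from h import *
go(TG,RG)
E
```

```text
pos [ 553.8 -134.6   19. ] tgt [ 553.9 -134.6   19. ] shift [0.002 0.    0.   ] turn [-0.002  0.007 -0.017] F [0.1 0.6 1.1] w 85.2 t 8.525 q [ 0.18  1.23 -0.19  1.14  0.29  1.58 -1.53]
```

send_rows --series '[[66,[0,0,0],[0,0,0]],[60,[0,0,0],[0,0,0]],[50,[0,0,0],[0,0,0]],[45,[0,0,0],[0,0,0]],[45,[0,0,0],[0,0,0]],[45,[0,0,0],[0,0,0]],[45,[0,0,0],[0,0,0]]]'

```text
clock: 9.4
eef_pos: [554.1, -134.5, 19.3]
tool_rot: [-3.141, 0.784, 0.123]
force: [4.4, 0.9, 5.7]
width: 58.5
gripper_force: 65.7
```

```bash
python3 - <<'E'
from h import *
go(TG,RG)
d=grab('side')
u,v=map(int,proj(d,BC)); cr=d['img'][max(0,v-60):v+50,max(0,u-70):u+80]
cv2.imwrite('pics/side2.png',cv2.resize(cr,None,fx=5,fy=5,interpolation=2)[...,::-1])
E
```

```text
pos [ 554.1 -134.5   19.3] tgt [ 553.9 -134.6   19. ] shift [-0.003 -0.001 -0.005] turn [-0.004  0.014 -0.017] F [4.4 0.9 5.7] w 58.5 t 9.4 q [ 0.18  1.23 -0.19  1.14  0.29  1.58 -1.53]
```

View pics/side2.png

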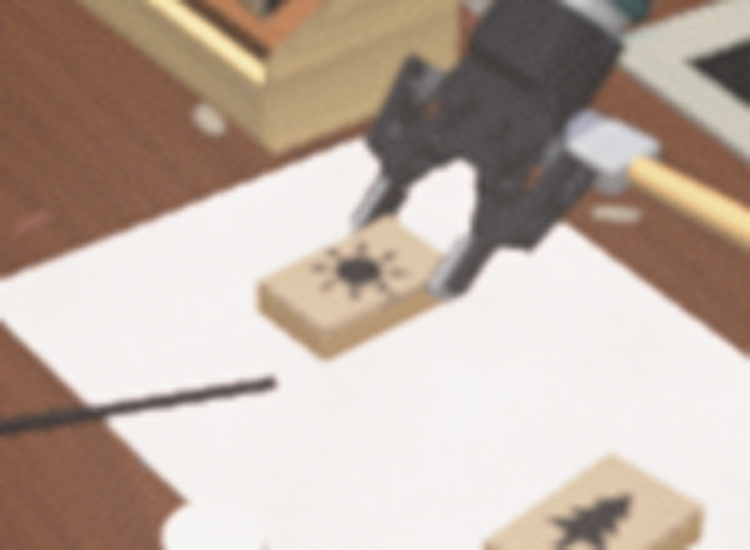

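The grasp has taken: the tips hold both sides of the block near its far end (crop 370,215 and 440,285). Lifting.

send_rows --series '[[45,[0,0,0.15],[0,0,0]],[45,[0,0,0.25],[0,0,0]],[45,[0,0,0.3],[0,0,0]],[45,[0,0,0.3],[0,0,0]],[45,[0,0,0.3],[0,0,0]],[45,[0,0,0],[0,0,0]]]'

```text
clock: 10.2
eef_pos: [554.6, -134.8, 98.8]
tool_rot: [3.141, 0.782, 0.122]
force: [0.0, -0.2, -1.9]
width: 58.6
gripper_force: 65.0
```

```bash
python3 - <<'E'
from h import *
print(RF.as_matrix().round(2))
go(TF(110)+[-20,-60,120],RF)
d=grab('top');P=cloud(d)
E
```

```text
[[-0.4   0.86  0.31]
 [ 0.68  0.05  0.73]
 [ 0.61  0.5  -0.61]]
pos [ 554.6 -134.8   98.8] tgt [498.8  45.  332.3] shift [-0.93   2.996  3.893] turn [ 11.97  -16.92   17.679] F [ 0.  -0.2 -1.9] w 58.6 t 10.2 q [ 0.18  1.12 -0.19  1.15  0.28  1.67 -1.51]
```

send_rows --series '[[45,[-0.05,0,0.3],[0.6,-0.85,0.88]],[45,[-0.05,0,0.3],[0.6,-0.85,0.88]],[45,[-0.05,0,0.3],[0.6,-0.85,0.88]],[45,[-0.05,0.1,0.3],[0.6,-0.85,0.88]],[45,[-0.05,0.1,0.3],[0.6,-0.85,0.88]],[45,[-0.05,0.1,0.3],[0.6,-0.85,0.88]],[45,[-0.05,0.1,0.3],[0.6,-0.85,0.88]],[45,[-0.05,0.1,0.3],[0.6,-0.85,0.88]]]'

```text
clock: 11.25
eef_pos: [528.7, -104.4, 240.8]
tool_rot: [-3.029, 0.076, 0.818]
force: [-0.3, -0.4, -0.9]
width: 58.7
gripper_force: 64.9
```

send_rows --series '[[45,[-0.05,0.2,0.2],[0.6,-0.85,0.88]],[45,[-0.05,0.2,0.2],[0.6,-0.85,0.88]],[45,[-0.05,0.2,0.2],[0.6,-0.85,0.88]],[45,[-0.05,0.2,0.2],[0.6,-0.85,0.88]],[45,[-0.05,0.2,0.2],[0.6,-0.85,0.88]],[45,[-0.05,0.2,0.2],[0.6,-0.85,0.88]],[45,[-0.05,0.2,0.1],[0.6,-0.85,0.88]],[45,[-0.05,0.2,0.1],[0.6,-0.85,0.88]]]'

```text
clock: 12.25
eef_pos: [504.3, -8.6, 324.5]
tool_rot: [2.864, -0.533, 1.554]
force: [-0.9, 0.3, -2.8]
width: 58.5
gripper_force: 64.9
```

```bash
python3 - <<'E'
from h import *
go(TF(110)+[-20,-60,120],RF)
E
```

```text
pos [504.3  -8.6 324.5] tgt [498.8  45.  332.3] shift [-0.092  0.893  0.131] turn [ 2.353 -3.386  3.536] F [-0.9  0.3 -2.8] w 58.5 t 12.25 q [ 1.15  0.55 -1.21  2.02 -0.03  0.62  0.  ]
```

send_rows --series '[[45,[-0.02,0.22,0.03],[0.59,-0.85,0.88]],[45,[-0.02,0.22,0.03],[0.59,-0.85,0.88]],[45,[-0.02,0.22,0.03],[0.59,-0.85,0.88]],[45,[-0.02,0.22,0.03],[0.59,-0.85,0.88]],[45,[0,0,0],[0,0,0]],[45,[0,0,0],[0,0,0]]]'

```text
clock: 13.0
eef_pos: [500.6, 44.0, 331.9]
tool_rot: [2.459, -0.66, 2.091]
force: [0.6, -0.6, -1.4]
width: 58.5
gripper_force: 64.9
```

```bash
python3 - <<'E'
from h import *
go(TF(100),RF)
E
```

```text
pos [500.6  44.  331.9] tgt [523.8 105.3 203.7] shift [ 0.386  1.022 -2.137] turn [ 0.    -0.019  0.057] F [ 0.6 -0.6 -1.4] w 58.5 t 13.0 q [ 1.19  0.7  -1.24  2.1  -0.44  0.53  0.78]
```

send_rows --series '[[45,[0.1,0.25,-0.2],[0,0,0.01]],[45,[0.1,0.25,-0.2],[0,0,0.02]],[45,[0.1,0.25,-0.2],[0,0,0.01]],[45,[0.09,0.27,-0.2],[0,0,0.02]],[45,[0,0,-0.35],[0,0,0]],[45,[0,0,-0.35],[0,0,0]],[45,[0,0,-0.35],[0,0,0]],[45,[0,0,-0.28],[0,0,0]]]'

```text
clock: 14.0
eef_pos: [524.7, 105.1, 206.3]
tool_rot: [2.457, -0.659, 2.097]
force: [0.3, 0.1, -0.7]
width: 58.9
gripper_force: 65.1
```

send_rows --series '[[45,[0,0,0],[0,0,0]],[45,[0,0,0],[0,0,0]]]'

```text
clock: 14.25
eef_pos: [524.4, 105.7, 207.4]
tool_rot: [2.455, -0.66, 2.1]
force: [0.3, -0.1, -1.1]
width: 58.8
gripper_force: 65.1
```

```bash
python3 - <<'E'
from h import *
go(TF(60),RF)
ims=[]
for n in('top','side'):
    d=grab(n)
    u,v=map(int,proj(d,TF(100)+[20,0,0])); y0=max(0,v-60);x0=max(0,u-60)
    print(n,x0,y0,'mouth px',np.round(proj(d,MOUTH)),'tcp',u,v)
    ims.append(cv2.resize(d['img'][y0:y0+120,x0:x0+120],(400,400),interpolation=2))
cv2.imwrite('pics/pre.png',np.hstack(ims)[...,::-1])
E
```

```text
pos [524.4 105.7 207.4] tgt [543.7 106.6 169. ] shift [ 0.323  0.014 -0.64 ] turn [-0.012  0.008 -0.022] F [ 0.3 -0.1 -1.1] w 58.8 t 14.25 q [ 0.88  0.87 -0.99  2.2  -1.    0.23  1.44]
top 167 129 mouth px [231. 179.] tcp 227 189
side 243 102 mouth px [317. 194.] tcp 303 162
```

View pics/pre.png

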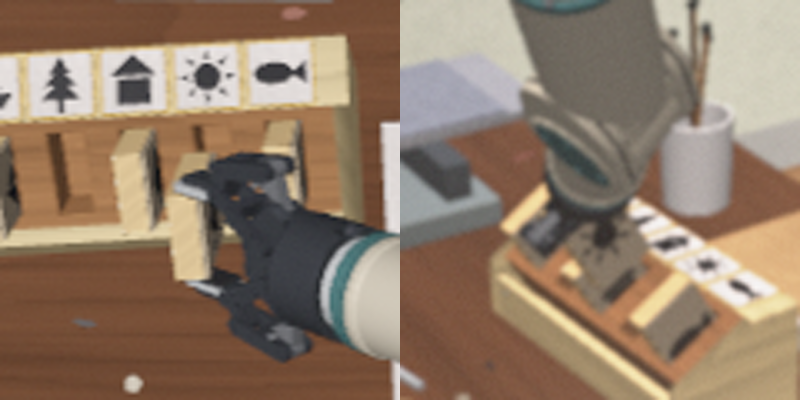

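The left view shows the block hanging over the sun slot between the house and fish blocks, leaning correctly, and the side view agrees. Joint 6 is at its limit though, so I'll fit a quick arm model to check the way down.

```bash
cat > kin.py <<'E'
from h import *
from scipy.optimize import least_squares
D=[([1.15119458,.62928239,.03845284,1.51825559,-.02699812,.99630925,-.02000743],[225.04,-609.23,247.47],[-3.13985646,0,.353789]),
([1.76,.48,-1.25,2.47,2.13,.24,-.52],[363.3,-291.5,261.],[2.832,.583,2.34]),
([.91,.59,-.96,1.70,.52,1.14,-.66],[516.9,-195.6,299.2],[-3.135,.003,1.11]),
([.14,1.17,-.19,.78,.27,1.98,-1.44],[630.6,-123.5,175.2],[-3.125,.784,.14]),
([.16,1.23,-.19,1.0,.29,1.71,-1.5],[589.9,-131.6,57.6],[3.136,.782,.119]),
([.18,1.23,-.19,1.14,.29,1.58,-1.53],[553.8,-134.6,19.],[-3.141,.785,.123]),
([.18,1.12,-.19,1.15,.28,1.67,-1.51],[554.6,-134.8,98.8],[3.141,.782,.122]),
([1.15,.55,-1.21,2.02,-.03,.62,0],[504.3,-8.6,324.5],[2.864,-.533,1.554]),
([1.19,.70,-1.24,2.10,-.44,.53,.78],[500.6,44.,331.9],[2.459,-.66,2.091]),
([.88,.87,-.99,2.20,-1.,.23,1.44],[524.4,105.7,207.4],[2.455,-.66,2.1])]
def fk(q,p,sg):
    R=Ro.identity();t=np.array([0,0,p[0]])
    tr=[(0,0),(p[1],p[2]),(p[3],0),(p[4],p[5]),(p[6],0),(p[7],p[8]),(0,0)]
    for i in range(7):
        ax='zyzyzyz'[i]; R=R*Ro.from_euler(ax,sg[i]*q[i]); x,z=tr[i]; t=t+R.apply([x,0,z])
    return t,R
def fit():
    import itertools
    best=None
    for sg in itertools.product([1],*[[1,-1]]*6):
        sg=(-1,1)+sg[1:6] if 0 else (-1,1,sg[1],sg[2],sg[3],sg[4],sg[5])
        # constant tool offset from mean rotation
        Q=[fk(q,np.zeros(9),sg)[1].inv()*Ro.from_euler('xyz',r) for q,_,r in D]
        m=Ro.concatenate(Q).mean();e=max((m.inv()*x).magnitude() for x in Q)
        if best is None or e<best[0]: best=(e,sg,m)
    e,sg,m=best
    res=lambda p:np.concatenate([fk(q,p,sg)[0]-np.array(t) for q,t,_ in D])
    s=least_squares(res,[300,0,350,0,0,350,0,0,200]); return e,sg,m,s.x,np.abs(s.fun).reshape(-1,3).max(1)
LIM=np.array([[-3.06,3.06],[-.37,2.12],[-1.25,1.32],[.18,2.47],[-1.1,4.24],[.23,1.98],[-2.94,2.94]])
e,SG,TM,PP,er=fit()
def ik(T,R,q0):
    def r(q):
        t,Rr=fk(q,PP,SG); return np.concatenate([(t-T)/10,(R*(Rr*TM).inv()).as_rotvec()*10,.02*(q-q0)])
    s=least_squares(r,np.clip(q0,LIM[:,0]+.01,LIM[:,1]-.01),bounds=(LIM[:,0],LIM[:,1]));t,Rr=fk(s.x,PP,SG)
    return s.x,np.linalg.norm(t-T),np.degrees((R*(Rr*TM).inv()).magnitude())
E
python3 - <<'E'
from kin import *
print(e,SG,TM.as_euler('xyz').round(2),PP.round(1),er.round(1))
rng=np.random.default_rng(0);q0=sensors.read_state()['qpos']
def best(T,R):
    b=[ik(T,R,q0)]+[ik(T,R,rng.uniform(LIM[:,0],LIM[:,1])) for _ in range(12)]
    for x in sorted(b,key=lambda x:x[1]+x[2])[:2]: print('   ',x[0].round(2),round(x[1],1),round(x[2],1))
R2=frame(np.cos(E)*IN-np.sin(E)*EY,-S)
for o in(60,20,0):
    print('A',o);print('   cur',ik(TF(o),RF,q0)); best(TF(o),RF)
    print('B',o);best(TF(o)+2*EY*(HB-11.5),R2)
E
```

```text
0.006918492919646937 (-1, 1, -1, 1, -1, 1, -1) [-0.   -0.    1.57] [325.   16.1 545.7 -68.1 -51.7 380.5  43.4 -47.4 342.8] [27.6  6.8 11.1  3.3  6.6  9.7  7.8  1.7  3.5  8.2]
A 60
   cur (array([ 0.80805954,  0.95309656, -0.90066454,  2.16599488, -1.1       ,
        0.23      ,  1.60432728]), np.float64(0.485021421762919), np.float64(1.5857764206274723))
    [ 0.81  0.95 -0.9   2.17 -1.1   0.23  1.6 ] 0.5 1.6
    [ 0.81  0.95 -0.9   2.17 -1.1   0.23  1.6 ] 0.5 1.6
B 60
    [-1.2   0.99  0.88  1.98  0.45  0.5   1.99] 0.0 0.0
    [-1.3   1.14  1.18  1.98 -0.19  0.46  2.64] 0.0 0.0
A 20
   cur (array([ 0.76355432,  1.02666436, -0.8527275 ,  2.11274982, -1.1       ,
        0.23      ,  1.64829235]), np.float64(0.6980139376212596), np.float64(2.37819397954214))
    [ 0.76  1.03 -0.85  2.11 -1.1   0.23  1.65] 0.7 2.4
    [ 0.76  1.03 -0.85  2.11 -1.1   0.23  1.65] 0.7 2.4
B 20
    [-1.24  1.18  1.1   1.94 -0.13  0.43  2.54] 0.0 0.0
    [-0.25  0.97 -0.9   1.95  1.33  1.7   1.11] 0.0 0.0
A 0
   cur (array([ 0.74425671,  1.06315387, -0.83268261,  2.084986  , -1.1       ,
        0.23      ,  1.66886854]), np.float64(0.7658284194660602), np.float64(2.661116347142517))
    [ 0.74  1.06 -0.83  2.08 -1.1   0.23  1.67] 0.8 2.7
    [ 0.74  1.06 -0.83  2.08 -1.1   0.23  1.67] 0.8 2.7
B 0
    [-0.67  0.88 -0.09  1.94  1.19  1.07  1.24] 0.0 0.0
    [-0.77  0.89  0.1   1.93  1.13  0.94  1.3 ] 0.0 0.0
```

```bash
cat >> kin.py <<'E'
def R_at(phi): # rotate about IN by phi from RF
    return Ro.from_rotvec(IN*phi)*RF
def T_at(phi,out): # TCP for block rotated by phi about its long axis
    c=MOUTH-IN*(2.5+out); return c+Ro.from_rotvec(IN*phi).apply(TF(out)-c)
E
python3 - <<'E'
from kin import *
q0=sensors.read_state()['qpos']
for sgn in(1,-1): print(sgn,R_at(sgn*np.pi/2).as_matrix()[:,2].round(2),R_at(sgn*np.pi/2).as_matrix()[:,1].round(2))
for lift in ([0,0,40],[0,-100,60],[0,40,60]):
  for sgn in (1,-1):
    q=q0.copy();print(lift,sgn)
    for k in range(0,13):
        ph=sgn*np.pi*k/12
        q,a,b=ik(T_at(ph,110)+np.array(lift),R_at(ph),q)
        if k%3==0 or a>2 or b>2:print(k*15,q.round(2),round(a,1),round(b,1))
    for o in(60,20,0): q,a,b=ik(T_at(ph,o),R_at(ph),q);print('ins',o,q.round(2),round(a,1),round(b,1))
E
```

```text
1 [ 0.96  0.06 -0.26] [ 0.06 -1.    0.  ]
-1 [-0.26 -0.02 -0.97] [-0.06  1.    0.  ]
[0, 0, 40] 1
0 [ 0.9   0.76 -0.98  2.2  -0.98  0.33  1.36] 0.0 0.0
15 [ 0.97  0.86 -1.1   2.24 -1.1   0.23  1.34] 2.5 7.5
30 [ 1.    0.91 -1.12  2.24 -1.1   0.23  1.19] 5.8 17.7
45 [ 1.01  0.91 -1.13  2.24 -1.1   0.23  1.01] 9.2 28.1
60 [ 0.97  0.82 -1.09  2.24 -1.1   0.23  0.73] 12.6 38.4
75 [ 0.02  0.31 -0.1   2.26 -1.1   0.23 -0.11] 15.2 46.3
90 [-1.36  0.77  1.32  2.24 -1.1   0.23 -1.08] 12.9 43.9
105 [-1.36  0.81  1.32  2.24 -1.1   0.23 -1.36] 9.0 38.2
120 [-1.36  0.84  1.32  2.23 -1.1   0.23 -1.62] 8.5 31.9
135 [-1.45  1.03  1.32  2.17 -0.19  0.23 -2.94] 5.1 19.7
150 [-1.43  1.    1.32  2.17 -0.34  0.23 -2.94] 4.1 12.4
165 [-1.41  0.96  1.32  2.18 -0.49  0.23 -2.94] 5.4 10.3
180 [-1.39  0.92  1.32  2.19 -0.66  0.23 -2.94] 7.2 15.2
ins 60 [-1.34  1.18  1.32  2.09 -0.84  0.36 -2.94] 2.7 8.1
ins 20 [-1.31  1.28  1.32  2.03 -0.9   0.42 -2.94] 2.0 6.4
ins 0 [-1.29  1.32  1.32  2.   -0.93  0.44 -2.94] 1.7 5.8
[0, 0, 40] -1
0 [ 0.9   0.76 -0.98  2.2  -0.98  0.33  1.36] 0.0 0.0
45 [ 0.47  0.61 -0.59  1
[... 2403 characters left out ...]

180 [-1.44  0.86  1.32  2.17 -0.65  0.23 -2.94] 9.6 20.4
ins 60 [-1.34  1.18  1.32  2.09 -0.84  0.36 -2.94] 2.7 8.1
ins 20 [-1.31  1.28  1.32  2.03 -0.9   0.42 -2.94] 2.0 6.4
ins 0 [-1.29  1.32  1.32  2.   -0.93  0.44 -2.94] 1.7 5.8
[0, 40, 60] -1
0 [ 0.84  0.73 -1.04  2.21 -1.06  0.27  1.34] 0.0 0.0
45 [ 0.4   0.59 -0.6   1.78 -0.26  0.93  1.03] 0.0 0.0
90 [ 0.03  0.63 -0.53  1.52  0.21  1.32  1.1 ] 0.0 0.0
135 [-0.29  0.65 -0.54  1.57  0.64  1.49  1.26] 0.0 0.0
180 [-0.51  0.64 -0.58  1.89  1.05  1.53  1.36] 0.0 0.0
ins 60 [-0.45  0.8  -0.54  1.98  1.21  1.41  1.19] 0.0 0.0
ins 20 [-0.44  0.87 -0.52  1.95  1.27  1.4   1.16] 0.0 0.0
ins 0 [-0.44  0.91 -0.51  1.93  1.29  1.39  1.15] 0.0 0.0
```

The opposite approach, with the wrist on the +y side after a half turn about the block's length, is well inside the joint limits. Lifting, then turning.

send_rows --series '[[45,[0,0,0.3],[0,0,0]],[45,[-0.1,0,0.3],[0,0,0]],[45,[0,0,0.3],[0,0,0]],[45,[0,0,0.1],[-0.28,-0.02,0.49]],[45,[0,0,0.1],[-0.56,-0.035,0.975]],[45,[0,0,0],[-0.56,-0.035,0.975]],[45,[0,0,0],[-0.56,-0.035,0.975]],[45,[0,0,0],[-0.56,-0.035,0.975]]]'

```text
clock: 15.35
eef_pos: [517.7, 105.4, 273.0]
tool_rot: [2.609, -0.479, 2.404]
force: [0.7, 0.8, -1.7]
width: 58.8
gripper_force: 65.1
```

send_rows --series '[[45,[0,0,0],[-0.56,-0.035,0.975]],[45,[0,0,0],[-0.56,-0.035,0.975]],[45,[0,0,0],[-0.56,-0.035,0.975]],[45,[0,0,0],[-0.56,-0.035,0.975]],[45,[0,0,0],[-0.56,-0.035,0.975]],[45,[0,0,0],[-0.56,-0.035,0.975]],[45,[0,0,0],[-0.56,-0.035,0.975]],[45,[0,0,0],[-0.56,-0.035,0.975]]]'

```text
clock: 16.35
eef_pos: [517.9, 105.3, 272.9]
tool_rot: [2.968, -0.285, 2.957]
force: [0.0, 0.5, -1.0]
width: 58.4
gripper_force: 65.0
```

send_rows --series '[[45,[0,0.02,0],[-0.56,-0.035,0.975]],[45,[0,0.02,0],[-0.56,-0.035,0.975]],[45,[0,0.02,0],[-0.56,-0.035,0.975]],[45,[0,0.02,0],[-0.56,-0.035,0.975]],[45,[0,0.02,0],[-0.56,-0.035,0.975]],[45,[0,0.02,0],[-0.56,-0.035,0.975]],[45,[0,0.02,0],[-0.56,-0.035,0.975]],[45,[0,0.02,0],[-0.56,-0.035,0.975]]]'

```text
clock: 17.35
eef_pos: [518.1, 115.4, 273.0]
tool_rot: [-2.915, -0.3, -2.755]
force: [-0.1, -0.1, -1.8]
width: 58.8
gripper_force: 65.0
```

```bash
python3 - <<'E'
from kin import *
go(T_at(-np.pi,110)+[0,0,40],R_at(-np.pi))
E
```

```text
pos [518.1 115.4 273. ] tgt [517.9 120.  252.3] shift [-0.005  0.077 -0.344] turn [-6.417 -0.423 11.172] F [-0.1 -0.1 -1.8] w 58.8 t 17.35 q [-0.1   0.63 -0.52  1.6   0.47  1.37  1.22]
```

send_rows --series '[[45,[0,0.01,0],[-0.56,-0.035,0.975]],[45,[0,0.01,0],[-0.56,-0.035,0.975]],[45,[0,0.01,0],[-0.56,-0.035,0.975]],[45,[0,0.01,0],[-0.56,-0.035,0.975]],[45,[0,0.01,0],[-0.56,-0.035,0.975]],[45,[0,0.01,0],[-0.56,-0.035,0.975]],[45,[0,0.01,0],[-0.56,-0.04,0.975]],[45,[0,0,0],[-0.56,-0.04,0.975]]]'

```text
clock: 18.35
eef_pos: [518.2, 120.2, 272.8]
tool_rot: [-2.569, -0.517, -2.205]
force: [-0.2, 0.4, -0.8]
width: 58.8
gripper_force: 65.1
```

send_rows --series '[[45,[0,0,-0.08],[-0.56,-0.04,0.975]],[45,[0,0,-0.08],[-0.56,-0.04,0.975]],[45,[0,0,-0.08],[-0.56,-0.04,0.975]],[45,[0,0,-0.08],[-0.26,-0.02,0.45]],[45,[0,0,0],[0,0,0]],[45,[0,0,0],[0,0,0]]]'

```text
clock: 19.1
eef_pos: [518.4, 119.5, 253.6]
tool_rot: [-2.456, -0.658, -1.977]
force: [0.3, 0.1, -0.7]
width: 58.8
gripper_force: 65.1
```

```bash
python3 - <<'E'
from kin import *
go(T_at(-np.pi,75),R_at(-np.pi))
E
```

```text
pos [518.4 119.5 253.6] tgt [535.3 121.1 182. ] shift [ 0.282  0.027 -1.193] turn [-0.012  0.012  0.053] F [ 0.3  0.1 -0.7] w 58.8 t 19.1 q [-0.45  0.68 -0.51  1.98  1.14  1.4   1.31]
```

send_rows --series '[[45,[0.04,0,-0.25],[0,0,0]],[45,[0.04,0,-0.25],[0,0,0.02]],[45,[0.06,0.01,-0.25],[0,0,0.01]],[45,[0.06,0.01,-0.25],[0,0,0.02]],[45,[0.1,0.01,-0.21],[0,0,0]],[45,[0.1,0.01,-0.2],[0,0,0]],[45,[0,0,0],[0,0,0]],[45,[0,0,0],[0,0,0]]]'

```text
clock: 20.1
eef_pos: [541.9, 121.8, 168.9]
tool_rot: [-2.457, -0.659, -1.971]
force: [-0.4, 0.8, -1.0]
width: 58.5
gripper_force: 65.1
```

```bash
python3 - <<'E'
from kin import *
go(T_at(-np.pi,60),R_at(-np.pi))
ims=[]
for n in('top','side'):
    d=grab(n)
    u,v=map(int,proj(d,MOUTH-IN*45));h=40;y0=v-h;x0=u-h
    im=d['img'][y0:y0+2*h,x0:x0+2*h].copy();k=5
    im=cv2.resize(im,(400,400),interpolation=2)
    C=lambda L,w,t:tuple(int((a-b+.5)*k) for a,b in zip(proj(d,MOUTH-IN*(2.5+60)+IN*L+S*w+EY*t),(x0,y0)))
    for L,w,t in((-47.5,-30,-11.5),(-47.5,30,-11.5),(-47.5,-30,11.5),(-47.5,30,11.5),(47.5,-30,-11.5),(47.5,30,-11.5),(47.5,-30,11.5)):
        cv2.circle(im,C(L,w,t),4,(255,0,0),1)
    ims.append(im)
cv2.imwrite('pics/pre2.png',np.hstack(ims)[...,::-1])
E
```

```text
pos [541.9 121.8 168.9] tgt [542.8 121.5 169. ] shift [ 0.015 -0.005  0.003] turn [ 0.002 -0.    -0.013] F [-0.4  0.8 -1. ] w 58.5 t 20.1 q [-0.46  0.84 -0.46  1.97  1.25  1.35  1.19]
```

View pics/pre2.png

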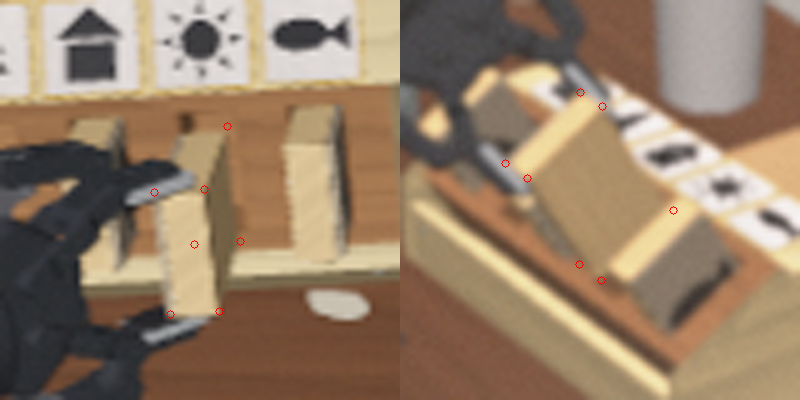

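Predicted corner marks sit on the block's real corners: top view (219,311) and (204,189), side view (602,106) and (527,178). It is aligned over the sun slot, so I'm inserting by feel.

send_rows --series '[[45,[0.065,-0.002,-0.084],[0,0,0]],[45,[0.05,0.003,-0.087],[0,0,0]],[45,[0.025,0.002,-0.043],[0,0,0]],[45,[0.017,0.001,-0.029],[0,0,0]],[45,[0.017,0.001,-0.029],[0,0,0]],[45,[0,0,0],[0,0,0]]]'

```text
clock: 20.95
eef_pos: [552.4, 122.1, 152.3]
tool_rot: [-2.457, -0.659, -1.971]
force: [0.5, -0.2, -1.5]
width: 58.5
gripper_force: 65.2
```

```bash
python3 - <<'E'
from kin import *
go(T_at(-np.pi,40),R_at(-np.pi))
s=sensors.read_state();F=s['force'];print('F in/s/row',F@IN,F@S,F@EY,'M',s['torque'].round(2))
E
```

```text
pos [552.4 122.1 152.3] tgt [552.8 122.2 151.7] shift [ 0.006  0.001 -0.01 ] turn [ 0.002 -0.003 -0.014] F [ 0.5 -0.2 -1.5] w 58.5 t 20.95 q [-0.45  0.87 -0.45  1.95  1.27  1.34  1.18]
F in/s/row 1.4978566448205912 -0.33214402732477394 -0.22867696715312733 M [0.94 0.58 0.05]
```

send_rows --series '[[45,[0.021,0.001,-0.036],[0,0,0]],[45,[0.021,0.001,-0.036],[0,0,0]],[45,[0.021,0.001,-0.036],[0,0,0]],[45,[0.021,0.002,-0.036],[0,0,0]],[45,[0.021,0.001,-0.036],[0,0,0]],[45,[0.021,0.001,-0.036],[0,0,0]]]'

```text
clock: 21.7
eef_pos: [560.0, 122.5, 139.2]
tool_rot: [-2.457, -0.659, -1.971]
force: [0.8, 0.9, -0.8]
width: 59.0
gripper_force: 65.2
```

```bash
python3 - <<'E'
from kin import *
go(T_at(-np.pi,20),R_at(-np.pi))
s=sensors.read_state();F=s['force'];print('F in/s/row',F@IN,F@S,F@EY,'M',s['torque'].round(2))
E
```

```text
pos [560.  122.5 139.2] tgt [562.8 122.8 134.4] shift [ 0.046  0.005 -0.081] turn [ 0.002 -0.003 -0.013] F [ 0.8  0.9 -0.8] w 59.0 t 21.7 q [-0.45  0.9  -0.44  1.93  1.29  1.33  1.18]
F in/s/row 1.1386960633507468 0.2815926004069619 0.8675549879665312 M [ 0.9   0.54 -0.  ]
```

Free running, 20 mm in. Continuing.

send_rows --series '[[45,[0.021,0.001,-0.036],[0,0,0]],[45,[0.021,0.001,-0.036],[0,0,0]],[45,[0.021,0.001,-0.036],[0,0,0]],[45,[0.021,0.002,-0.036],[0,0,0]],[45,[0.021,0.001,-0.036],[0,0,0]],[45,[0.021,0.001,-0.036],[0,0,0]],[45,[0.021,0.001,-0.036],[0,0,0]]]'

```text
clock: 22.58
eef_pos: [568.8, 123.0, 124.2]
tool_rot: [-2.457, -0.659, -1.971]
force: [-0.7, 0.9, -1.4]
width: 58.8
gripper_force: 65.2
```

```bash
python3 - <<'E'
from kin import *
go(T_at(-np.pi,0),R_at(-np.pi))
s=sensors.read_state();F=s['force'];print('F in/s/row',F@IN,F@S,F@EY,'M',s['torque'].round(2))
E
```

```text
pos [568.8 123.  124.2] tgt [572.7 123.4 117.1] shift [ 0.065  0.007 -0.118] turn [ 0.002 -0.003 -0.014] F [-0.7  0.9 -1.4] w 58.8 t 22.575 q [-0.45  0.93 -0.43  1.91  1.31  1.32  1.17]
F in/s/row 0.9001768534407446 -1.2994272188016271 0.9706078609146429 M [ 0.91  0.53 -0.05]
```

send_rows --series '[[45,[0.017,0.001,-0.029],[0,0,0]],[45,[0.017,0.001,-0.029],[0,0,0]],[45,[0.008,0.001,-0.014],[0,0,0]],[45,[0,0,0],[0,0,0]]]'

```text
clock: 23.08
eef_pos: [571.3, 123.1, 119.9]
tool_rot: [-2.457, -0.659, -1.971]
force: [0.0, 0.1, -2.0]
width: 58.6
gripper_force: 65.2
```

send_rows --series '[[45,[0.008,0.001,-0.014],[0,0,0]],[45,[0.008,0.001,-0.014],[0,0,0]],[45,[0,0,0],[0,0,0]]]'

```text
clock: 23.45
eef_pos: [572.2, 123.3, 118.3]
tool_rot: [-2.457, -0.659, -1.971]
force: [-0.4, -0.2, -1.5]
width: 58.6
gripper_force: 65.2
```

```bash
python3 - <<'E'
from kin import *
go(T_at(-np.pi,0),R_at(-np.pi))
s=sensors.read_state();F=s['force'];print('F in/s/row',F@IN,F@S,F@EY,'M',s['torque'].round(2))
E
```

```text
pos [572.2 123.3 118.3] tgt [572.7 123.4 117.1] shift [ 0.008  0.002 -0.02 ] turn [ 0.002 -0.003 -0.014] F [-0.4 -0.2 -1.5] w 58.6 t 23.45 q [-0.45  0.94 -0.43  1.9   1.32  1.32  1.17]
F in/s/row 1.0762454907756818 -1.144520942046791 -0.16553029272362374 M [0.94 0.55 0.05]
```

send_rows --series '[[45,[0.006,0,-0.011],[0,0,0]],[45,[0.006,0.001,-0.011],[0,0,0]],[45,[0,0,0],[0,0,0]]]'

```text
clock: 23.82
eef_pos: [572.9, 123.3, 116.9]
tool_rot: [-2.457, -0.659, -1.971]
force: [0.4, -0.0, -1.4]
width: 59.0
gripper_force: 65.2
```

send_rows --series '[[45,[0.006,0,-0.011],[0,0,0]],[45,[0,0,0],[0,0,0]]]'

```text
clock: 24.08
eef_pos: [573.3, 123.3, 116.3]
tool_rot: [-2.457, -0.659, -1.971]
force: [0.6, -0.5, -1.6]
width: 58.8
gripper_force: 65.2
```

```bash
python3 - <<'E'
from kin import *
go(T_at(-np.pi,0),R_at(-np.pi))
s=sensors.read_state();F=s['force'];print('F in/s/row',F@IN,F@S,F@EY,'M',s['torque'].round(2))
E
```

```text
pos [573.3 123.3 116.3] tgt [572.7 123.4 117.1] shift [-0.01   0.002  0.013] turn [ 0.003 -0.003 -0.013] F [ 0.6 -0.5 -1.6] w 58.8 t 24.075 q [-0.45  0.94 -0.43  1.9   1.32  1.32  1.17]
F in/s/row 1.630178335244361 -0.2967111080732084 -0.5547834466431635 M [ 0.9   0.53 -0.05]
```

send_rows --series '[[45,[0.006,0,-0.011],[0,0,0]],[45,[0.006,0,-0.011],[0,0,0]],[45,[0,0,0],[0,0,0]]]'

```text
clock: 24.45
eef_pos: [574.0, 123.3, 114.9]
tool_rot: [-2.457, -0.659, -1.971]
force: [0.0, -0.1, -1.8]
width: 58.6
gripper_force: 65.2
```

send_rows --series '[[45,[0.006,0,-0.011],[0,0,0]],[45,[0,0,0],[0,0,0]]]'

```text
clock: 24.7
eef_pos: [574.1, 123.2, 114.8]
tool_rot: [-2.456, -0.66, -1.972]
force: [-3.4, 0.4, 3.5]
width: 58.7
gripper_force: 65.6
```

Floor contact felt at about 6 N along the slot axis, close to the expected depth. Releasing and backing off along the tool axis.

send_rows --series '[[62,[0,0,0],[0,0,0]],[70,[0,0,0],[0,0,0]],[80,[0,0,0],[0,0,0]],[80,[0,0,0],[0,0,0]],[80,[0,0,0],[0,0,0]]]'

```text
clock: 25.32
eef_pos: [574.4, 123.3, 114.3]
tool_rot: [-2.457, -0.659, -1.971]
force: [-0.7, 0.4, -0.4]
width: 80.1
gripper_force: 0.0
```

```bash
python3 - <<'E'
from kin import *
R=R_at(-np.pi);print('back',-R.as_matrix()[:,2]*80/60)
go(T_at(-np.pi,0),R)
E
```

```text
back [-0.52914603  0.91163964  0.81651419]
pos [574.4 123.3 114.3] tgt [572.7 123.4 117.1] shift [-0.028  0.002  0.046] turn [ 0.002 -0.003 -0.014] F [-0.7  0.4 -0.4] w 80.1 t 25.325 q [-0.45  0.95 -0.43  1.9   1.32  1.32  1.17]
```

send_rows --series '[[80,[-0.04,0.06,0.06],[0,0,0]],[80,[-0.07,0.11,0.1],[0,0,0]],[80,[-0.07,0.12,0.11],[0,0,0]],[80,[-0.07,0.12,0.11],[0,0,0]],[80,[-0.07,0.12,0.11],[0,0,0]],[80,[-0.1,0.18,0.16],[0,0,0]],[80,[-0.1,0.18,0.3],[0,0,0]],[80,[-0.1,0.1,0.4],[0,0,0]]]'

```text
clock: 26.32
eef_pos: [536.5, 184.0, 196.4]
tool_rot: [-2.458, -0.659, -1.969]
force: [0.7, -0.2, -0.2]
width: 79.7
gripper_force: 0.0
```

send_rows --series '[[80,[-0.3,0,0.5],[0,0,0]],[80,[-0.3,0,0.5],[0,0,0]],[80,[-0.3,0,0.5],[0,0,0]],[80,[-0.3,0,0.3],[0,0,0]],[80,[0,0,0],[0,0,0]]]'

```text
clock: 26.95
eef_pos: [464.6, 184.1, 305.3]
tool_rot: [-2.456, -0.656, -1.969]
force: [0.7, 0.4, -0.8]
width: 80.1
gripper_force: 0.0
```

```bash
python3 - <<'E'
from kin import *
ims=[]
for n in('top','side'):
    d=grab(n)
    u,v=map(int,proj(d,MOUTH-IN*15));h=50;y0=v-h;x0=u-h;k=4
    im=cv2.resize(d['img'][y0:y0+2*h,x0:x0+2*h],(400,400),interpolation=2)
    for w in(-30,30):
        for t in(-11.5,11.5):
            p=proj(d,MOUTH-IN*50+S*w+EY*t);cv2.circle(im,(int((p[0]-x0+.5)*k),int((p[1]-y0+.5)*k)),4,(255,0,0),1)
    ims.append(im)
cv2.imwrite('pics/end.png',np.hstack(ims)[...,::-1])
E
```

```text
(no output)
```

View pics/end.png

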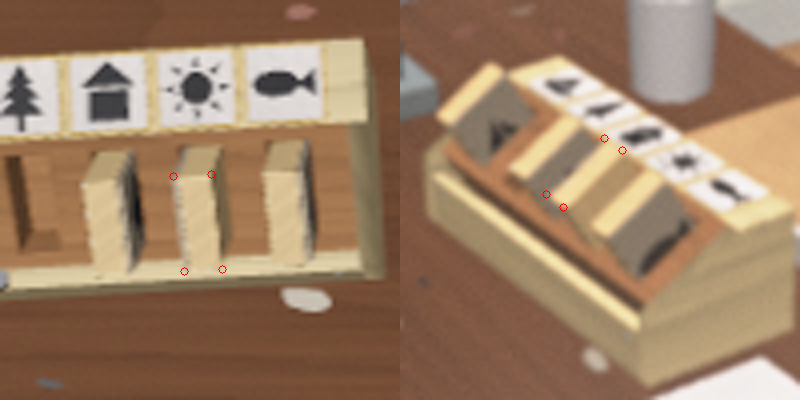

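The final view shows the sun block (top crop 200,208) with its end in line with the house and fish blocks in both views. It is home, released, and the gripper is clear.

```bash
python3 -c "
from cell import ctrl
print(ctrl.finish_job())"
```

```text
the job is handed in; nothing more can be done
None
```

The sun block is in the sun-labelled slot, seated on the floor with about 6 N of contact and released. I handed the job in at about 27 s on the robot's clock, and the judge returned no verdict.

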